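Ready the balance and crack the desiccator

TASK

A dried specimen is about to be weighed and must not draw damp, so first stand the empty porcelain crucible upright in the middle of the spring balance's pan, setting it down gently so that the pan is never pushed down to its stop, and let go of it. Then take the desiccator's lid by its bow handle, pull it free of its sticky seal and hold it just ajar, the front edge about 4 cm up, never letting it spring wide open; leave the other things alone, and finish still holding the lid ajar by its handle (let go, it falls shut).

Things in the scene. Friction and masses are not known exactly. Their poses are not given: they have to be found in the camera images.
- crucible_mid (a point): centre of the loose white porcelain crucible, an open upright cup: 44 mm diameter, 42 mm tall, rim 47 mm wide in the top 3 mm, 50 to 80 g; the point lies on its axis, 21 mm above its foot; z runs up the axis
- pan_top (a point): centre of the upper face of the balance's flat round steel pan (128 mm diameter, 6 mm thick), 92 mm above the bench when empty; the balance is a grey wedge-shaped housing 172 x 150 mm, 66 mm tall, with a round dial on its sloping front, heavy and fixed to the bench; it stands left or right of the crucible, the desiccator on the other side
- pan (a joint): how far the pan has sunk, m: 0 empty, about 0.0045 to 0.007 under the crucible, 0.014 on its stop; spring of 110 N/m, so pressing it down gives almost no force to feel
- desiccator: clear-walled chest with grey frame, 190 mm deep, 230 mm wide, 124 mm high with the lid shut, heavy and fixed to the bench; origin at the centre of its underside; x runs from its front (handle side, nearest the robot) to its back (hinge side), y along its width, z up
- lid_hinge (a point): middle of the lid's hinge line, at the top of the chest's back, 94 mm behind its centre and 109 mm up; the line runs along the chest's y
- lid_handle: the black bow handle on the lid near its front edge: a round bar of 11 mm diameter that runs along the chest's y, on two posts 116 mm apart; origin on the lid's top under the middle of the bar; its y axis runs along the bar, it tilts with the lid
- handle_bar (a point): middle of the handle's bar, 35 mm above the lid's top (bar centre 159 mm above the bench and 168 mm in front of the hinge line with the lid shut); the straight part of the bar is 92 mm long, with 30 mm free beneath it
- lid (a joint): opening angle of the lid, rad: 0 shut, grows as the front edge rises (190 mm in front of the hinge, so 0.2 rad is about 4 cm); the rubber lip holds it shut against about 10 to 20 N of upward pull at the bar over the first 6 mm of lift (0.035 rad), then lets go suddenly and only the lid's weight (about 3 N at the bar) is left; let go, the lid does not stay open but falls back onto its seal
- dropper: bystander: small brown dropper bottle, 38 mm diameter, 85 mm tall; origin at its foot
- dish: bystander: clear covered dish, 64 mm diameter, 14 mm high; origin at its underside
- forceps: bystander: steel forceps lying flat, 133 mm long along their y, 14 mm wide, 8 mm high; origin at the underside
Mind the look-alikes: they are no part of the job. Leave any pink look-alike of the part that bears crucible_mid alone. Of the things that look like the part that bears pan_top, the smaller one is meant.

How it is judged:
On the way, in this order (a step that is already met when the one before it is completed fails the run):
1. the crucible stands upright and released in the middle of the pan, which has sunk under its weight (horizontal distance between crucible_mid and pan_top below 0.015 m and angle between crucible_mid's own z axis and vertical below 0.1 rad and value of joint pan between 0.0025 and 0.0095 m and contact force between the fingers and crucible below 0.05 N), for 0.3 s.
2. the lid has broken free of its seal, taken by its handle (value of joint lid above 0.06 rad and contact force between the fingers and lid_handle above 0.3 N), for 0.1 s.
At the end, for the whole second after the job is handed in: the fingers hold the lid by its bow handle, still, 0.10 to 0.35 rad open (front edge about 2 to 6.5 cm up); the crucible stands upright (within 0.1 rad) on the pan, its axis within 15 mm of the pan's centre, the pan sunk 2.5 to 9.5 mm under it (value of joint lid between 0.1 and 0.35 rad and velocity of joint lid between -0.1 and 0.1 rad/s and contact force between the fingers and lid_handle above 0.3 N and horizontal distance between crucible_mid and pan_top below 0.015 m and angle between crucible_mid's own z axis and vertical below 0.1 rad and value of joint pan between 0.0025 and 0.0095 m); the arm keeps its last pose, push and grip.
It fails at once if the pan is driven down to its stop (more than 12.5 mm) (value of joint pan above 0.0125 m).
It fails at once if the lid swings wide open (more than 0.45 rad) (value of joint lid above 0.45 rad).
It fails at once if the dropper bottle is moved more than 3 cm or knocked over (distance of dropper from where it was at the start of the episode above 0.03 m or angle between dropper's own z axis and vertical above 0.5 rad).
It fails at once if the covered dish is moved more than 3 cm (distance of dish from where it was at the start of the episode above 0.03 m).
It fails at once if the forceps are moved more than 3 cm (distance of forceps from where it was at the start of the episode above 0.03 m).
It also fails if it takes over 58 s, if anything falls off the work surface, if the arm or the gripper's body presses on something with over 40 N, if the wrist force passes 120 N, or if a joint passes its speed limit or range.

ROBOT

A 6-joint arm with a two-finger parallel gripper is mounted at the origin on the work surface; the furniture and walls round the work are solid. World frame = base frame: x ahead of the robot, y to its left, z up, the work surface at z = 0. Lengths are in m, angles in rad, forces in N, time in s.
With the tool pointing down it reaches from about 0.4 to 0.825 m from the base axis. Payload 7 kg.
Tool frame: the origin (TCP) lies at the very end of the fingers, on their centre line; the grasp point (between the pads) lies 19 mm behind it; z points along the fingers, y is the direction in which the jaws open and shut (so a half turn about z gives the same grasp; the last joint's range is limited). The gripper opens to 85 mm and grips with 20 to 120 N. Pads are 22 mm wide; open, the fingers measure 114 mm over their backs; the gripper's body (76 mm by 85 mm) begins 54 mm behind the grasp point. The pads swing forward as they close: fully open they stand 13 mm farther back than shut.
Start: joints at [-0.91, 0.359, 0.012, 0, -1.224, -0.288], TCP at [0.246, -0.629, 0.197] pointing down, gripper open.
Joint ranges: [-3.07, 3.07], [-1.43, 2.12], [-1.02, 1.25], [-3.03, 1.67], [-3.05, -0], [-3.03, 3.03]. Speed limits (rad/s): [2.39, 2.39, 3.01, 3.14, 3.14, 3.14].

INTERFACE

Orientations are given as a 3x3 rotation matrix whose columns are the frame's x, y, z axes.
In Python, from station import status, vision, manip, find_in, spot_point gives the robot as it stands.
- The arm moves only by the tool arm_command, never from a script. Its argument "moves" is a list that holds one entry, the list of rows, each a list of 7 numbers: the turn, a rotation vector about the tool's x, y, z in rad, then the shift along the tool's x, y, z in m, then the closure in counts, from 0 (fully open) to 255 (shut). A call has 1 to 12 rows; each row shifts and turns the commanded pose from where the row before left it, along the tool's axes as they then stand; what a row does not reach is not made up. A row lasts 1/8 s, in which the tool goes at most 62.5 mm and 10.7 degrees, less where a joint would pass 70% of its speed; a pose out of reach is approached as far as the arm can. A call is refused whole if a number of a shift passes 0.0625 or a number of a turn 0.188, either way. A call with a gripper value outside its range is refused whole. The fingers move at their own pace and stop on an object; "force" is the grip in N (left out, the last holds). Time passes only in rows, so rows that do not move let the fingers close. It gives the time, the measured TCP pose, the force and the opening at its end, in the units of the state.
- status.read_state(): the state, without advancing time (a new reading comes with each control period).
- vision.camera(name): name is "side" or "top" or "wrist"; returns (picture, depth): 420x560x3 uint8, red, green, blue; 420x560 float32, m along the optical axis (not along the pixel's ray), 0 where there is no reading.
- vision.camera_info(name): a dict with "camera_matrix" (3x3 intrinsics, pixels), "D" ([k1, k2, p1, p2, k3] as OpenCV has them; the pictures are not rectified), "xyz" and "rotation" of the camera in the world; the wrist camera has in their place "mount" (4x4, takes a point from camera to tool coordinates, whose origin is the TCP and whose axes are the flange's). Camera axes: x right, y down, z forward; pixel columns grow to the right and rows downward; lengths in m; the calibration is good to about 2 mm. A picture is of the moment at which its call begins: read the wrist's pose just before it. camera_info takes no time and is no camera call.
- manip.job_done(): hands the job in, once; it reports no verdict.
Trained networks look in the newest picture that a camera, given by its name, has taken for a name from the list of things; names that differ only in an ending like _2 or _b are one class to them, and where a whole thing is asked for, a point or a joint stands for the part that bears it (a point fixed in the world has none). Each returns a list of dicts, best first, with "p" (0 to 1); they miss things now and then, are a little off and sometimes report something else, mostly with a low value. They report only what shows in the picture. A call takes as long as a camera call. They do not tell look-alikes from the thing itself.
- find_in(camera, target): "position" ([column, row] in pixels, amid what is visible of it).
- spot_point(camera, target): "position" ([column, row] in pixels: a listed point, or the origin of a listed thing).
The state is a dict: "clock": time; "q": joint angles; "qd": joint speeds; "joint_torque": joint torques, N m; "tool_pos": TCP position; "eef_rot": TCP orientation; "contact_force": force on the tool from outside, world axes, zero at the start; "wrist_torque": the same for the moment, N m; "finger_gap": finger opening in m.
Only numpy, scipy, OpenCV 4.12 (cv2) and the standard library are available. Lean on these libraries where they do the work, as an engineer would, in place of code of your own. Each camera call takes 0.05 s, during which the arm holds its last target.

## Working session

There is one attempt and no reset: what is moved stays moved. The work goes in short steps, Python scripts to look and compute and a tool call to move; the robot and the scene stay as the last step left them, time stands still between calls to the robot, and variables do not carry over. Pictures are saved under pics/ and viewed, and the job is handed in when it is done.

Besides the shell and the picture viewer there is one more tool, called after "Call:" as name([rows], argument=value, ...), one row to a line, values as JSON. arm_command: Moves the arm, as the interface text tells. Its arguments: {"type":"object","properties":{"moves":{"type":"array"},"force":{"type":"number"}},"required":["moves"]}

```bash
ls; mkdir -p pics
cat > h.py <<'E'
import numpy as np, cv2
from station import status, vision, manip, find_in, spot_point
def shot(n,name):
    st=status.read_state(); im,d=vision.camera(n)
    cv2.imwrite(f'pics/{name}.png',im[:,:,::-1]); np.savez(f'pics/{name}.npz',im=im,d=d,p=st['tool_pos'],R=st['eef_rot'])
    return im,d,st
def cam(n,st=None):
    c=vision.camera_info(n);K=np.array(c['camera_matrix']);D=np.array(c['D'])
    if 'mount' in c:
        M=np.array(c['mount']);R=np.array(st['eef_rot']);p=np.array(st['tool_pos'])
        return K,D,p+R@M[:3,3],R@M[:3,:3]
    return K,D,np.array(c['xyz']),np.array(c['rotation'])
def ray(C,px):
    K,D,o,R=C
    u=cv2.undistortPoints(np.array([[px]],float),K,D)[0,0]
    return o,R@np.array([u[0],u[1],1.])
def at_z(C,px,z):
    o,d=ray(C,px);return o+d*(z-o[2])/d[2]
def at_d(C,px,dep):
    o,d=ray(C,px);return o+d*dep
def tri(L):
    A=np.zeros((3,3));b=np.zeros(3);
    for C,px in L:
        o,d=ray(C,px);d=d/np.linalg.norm(d);P=np.eye(3)-np.outer(d,d);A+=P;b+=P@o
    x=np.linalg.solve(A,b)
    return x,[float(np.linalg.norm((np.eye(3)-np.outer(d,d)/(d@d))@(x-o))) for o,d in (ray(C,p) for C,p in L)]
E
python3 - <<'E'
from h import *
np.set_printoptions(precision=4,suppress=True)
for n in ('side','top','wrist'):
    im,d,st=shot(n,n+'0')
    for t in ('crucible_mid','pan_top','handle_bar','lid_hinge','lid_handle','desiccator','dropper','dish','forceps'):
        C=cam(n,st)
        for r in spot_point(n,t):
            px=r['position'];dd=d[min(int(px[1]),419),min(int(px[0]),559)]
            print(n,t,np.round(px,1),round(r['p'],2),at_d(C,px,dd) if dd>0 else None)
print(st['clock'],st['contact_force'],st['eef_rot'],st['finger_gap'])
for n in ('side','top','wrist'):print(n,vision.camera_info(n))
E
```

```text
pics
side crucible_mid [267.  265.3] 0.66 [ 0.4162 -0.0089  0.0275]
side crucible_mid [274.6 284.9] 0.56 [ 0.3912 -0.0971  0.0223]
side crucible_mid [303.  258.2] 0.49 [ 0.5141 -0.0408  0.0395]
side pan_top [279.4 201. ] 0.81 [0.6024 0.2486 0.0926]
side pan_top [188.2 173.9] 0.7 [0.3999 0.6026 0.1168]
side pan_top [267.6 263.9] 0.55 [ 0.415  -0.0147  0.0353]
side handle_bar [348.4 252.6] 0.83 [ 0.5045 -0.2411  0.1585]
side lid_handle [345.3 259.7] 0.83 [ 0.523  -0.2108  0.1191]
side lid_handle [349.3 251.9] 0.26 [ 0.5062 -0.242   0.1603]
side desiccator [366.1 301.8] 0.77 [ 0.2103 -0.6163  0.361 ]
side forceps [347.5 252.2] 0.57 [ 0.5058 -0.2363  0.1568]
side forceps [285.  318.5] 0.46 [ 0.3599 -0.2042  0.0005]
top crucible_mid [317.2 246.4] 0.72 [0.4318 0.0115 0.006 ]
top crucible_mid [331.  219.1] 0.7 [ 0.5266 -0.0368  0.007 ]
top crucible_mid [342.5 255. ] 0.63 [ 0.4029 -0.0758  0.0032]
top pan_top [134.1 247.1] 0.85 [0.4174 0.6065 0.1237]
top pan_top [246.  196.4] 0.6 [0.5893 0.2527 0.0942]
top handle_bar [396.5 216.8] 0.52 [ 0.5216 -0.236   0.1203]
top lid_hinge [396.6 218.2] 0.
[... 1093 characters left out ...]
7887],
       [  0.    , 446.6784, 208.59  ],
       [  0.    ,   0.    ,   1.    ]]), 'D': array([-0.0758,  0.    ,  0.    ,  0.    ,  0.    ]), 'xyz': array([0.3394, 0.1402, 1.544 ]), 'rotation': array([[ 0.0071, -0.9896,  0.1435],
       [-1.    , -0.007 ,  0.0006],
       [ 0.0004, -0.1435, -0.9897]])}
wrist {'camera_matrix': array([[321.0645,   0.    , 280.8534],
       [  0.    , 321.0645, 208.8143],
       [  0.    ,   0.    ,   1.    ]]), 'D': array([-0.0142,  0.    ,  0.    ,  0.    ,  0.    ]), 'mount': array([[-0.0002, -0.9457, -0.325 ,  0.0833],
       [ 1.    , -0.0001, -0.0004,  0.0006],
       [ 0.0003, -0.325 ,  0.9457, -0.1762],
       [ 0.    ,  0.    ,  0.    ,  1.    ]])}
```

Run:
```python
import cv2,numpy as np
s=cv2.imread('pics/side0.png');t=cv2.imread('pics/top0.png')
cv2.imwrite('pics/a.png',cv2.resize(s[140:360,150:440],(790,600)))
cv2.imwrite('pics/b.png',cv2.resize(t[120:300,100:440],(800,424),interpolation=2))
cv2.imwrite('pics/c.png',np.hstack([cv2.resize(s[230:310,240:340],(400,320)),cv2.resize(t[200:280,290:390],(400,320))]))
```

```text
(no output)
```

View pics/a.png

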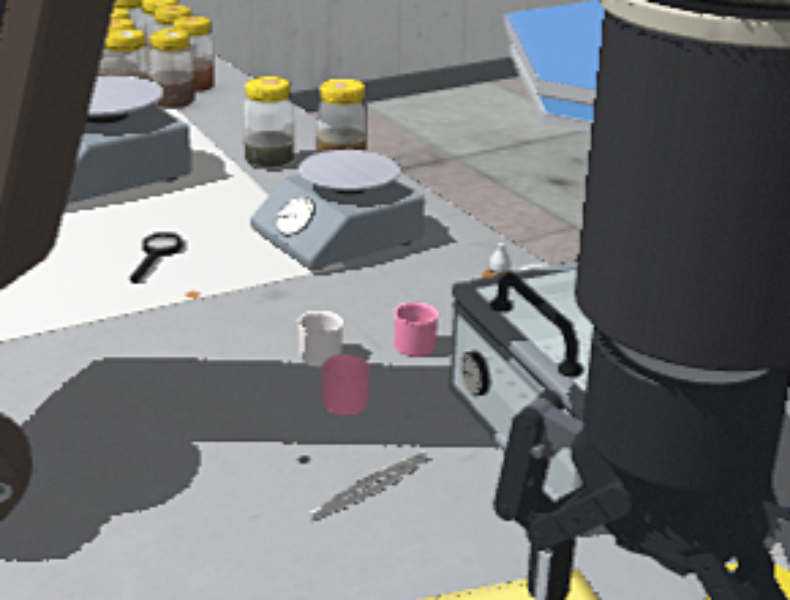

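View pics/b.png

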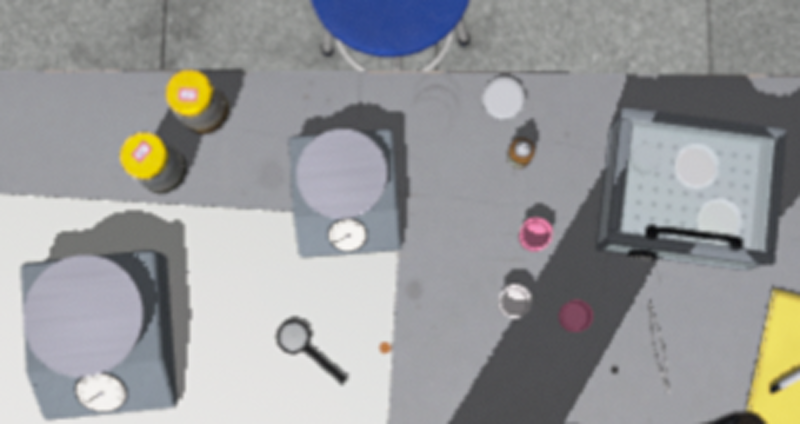

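View pics/c.png

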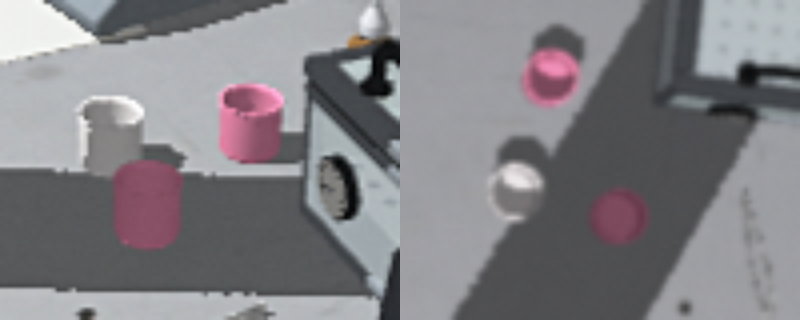

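The white crucible is at side (267,265) and top (318,248). Pink look-alikes sit at side (275,285) and (303,258), with top (342,255) and (331,219). Of the two balances, the smaller is the one at top (246,196) and side (279,201). The one at top (134,247) is visibly larger, so it's the decoy.

Run:
```python
from h import *
np.set_printoptions(precision=4,suppress=True)
S=cam('side');T=cam('top')
for n,a,b in (('cruc',(267,265.3),(317.2,246.4)),('pan',(279.4,201),(246,196.4)),('bar',(348.4,252.6),(396.5,216.8)),('bar2',(348.4,252.6),(395.2,219.5)),('pinkA',(274.6,284.9),(342.5,255))):
    print(n,*tri([(S,a),(T,b)]))
# pan plane fit from depth, both cams
for n in ('side','top'):
    z=np.load(f'pics/{n}0.npz');d=z['d'];C=cam(n);P=[];
    for v in range(120,300):
        for u in range(200,330):
            if d[v,u]>0:P.append(at_d(C,(u,v),d[v,u]))
    P=np.array(P);m=(P[:,2]>.08)&(P[:,2]<.105)&(abs(P[:,0]-.6)<.11)&(abs(P[:,1]-.25)<.11);Q=P[m]
    c,r=cv2.minEnclosingCircle(Q[:,:2].astype(np.float32));print(n,len(Q),Q.mean(0),c,r)
    m=(P[:,2]>.03)&(P[:,2]<.06)&(abs(P[:,0]-.425)<.035)&(abs(P[:,1]-.005)<.035);Q=P[m]
    print('cru',len(Q),Q.mean(0),Q.min(0),Q.max(0))
s=np.load('pics/top0.npz')
R=s['R'] if 0 else np.array([[-0.9313,-0.3642,0],[-0.3642,.9313,0],[0,0,-1]])
print('rel tool', R.T@(np.array([.42,0,.2])-np.array([.246,-.629,.197])))
```

```text
cruc [0.4298 0.0128 0.0124] [0.0017303329019199365, 0.0017303329019200246]
pan [0.5955 0.2499 0.0927] [0.006590944821220675, 0.006590944821220663]
bar [ 0.5172 -0.2279  0.1488] [0.0009842986318361398, 0.0009842986318361017]
bar2 [ 0.5125 -0.2264  0.1484] [0.0036949834522534536, 0.0036949834522534935]
pinkA [ 0.403  -0.0756  0.006 ] [0.000330075664398405, 0.0003300756643982399]
side 439 [0.598  0.2498 0.0905] (0.602721095085144, 0.25200462341308594) 0.06633823364973068
cru 117 [0.4267 0.0079 0.0365] [ 0.4026 -0.0172  0.0301] [0.4496 0.0319 0.0432]
top 1151 [0.6    0.2581 0.0924] (0.6002135872840881, 0.25804799795150757) 0.06421096622943878
cru 50 [0.4269 0.0095 0.0404] [ 0.4038 -0.0118  0.0312] [0.448  0.0322 0.0506]
rel tool [-0.3911  0.5224 -0.003 ]
```

Call:
arm_command([
  [[0,0,0,-0.0336,0.0438,0,0],[0,0,0,-0.0336,0.0438,0,0],[0,0,0,-0.0336,0.0438,0,0],[0,0,0,-0.0336,0.0438,0,0],[0,0,0,-0.0336,0.0438,0,0],[0,0,0,-0.0336,0.0438,0,0],[0,0,0,-0.0336,0.0438,0,0],[0,0,0,-0.0336,0.0438,0,0],[0,0,0,-0.0336,0.0438,0,0],[0,0,0,-0.0336,0.0438,0,0],[0,0,0,-0.0336,0.0438,0,0],[0,0,0,-0.0336,0.0438,0,0]],
], force=20)

```text
clock: 3.0
tool_pos: [0.4302, 0.0097, 0.1979]
eef_rot: [[-0.931, -0.365, 0.001], [-0.365, 0.931, 0.001], [-0.002, 0.0, -1.0]]
contact_force: [2.0, -0.7, 0.3]
finger_gap: 0.0855
```

Call:
arm_command([
  [[0,0,0,0,0,0,0],[0,0,0,0,0,0,0]],
])

```text
clock: 3.25
tool_pos: [0.4297, 0.0078, 0.1972]
eef_rot: [[-0.931, -0.365, -0.0], [-0.365, 0.931, -0.0], [0.0, -0.0, -1.0]]
contact_force: [-0.7, 0.8, -0.2]
finger_gap: 0.0856
```

Run:
```python
from h import *
np.set_printoptions(precision=4,suppress=True)
im,d,st=shot('wrist','w1');C=cam('wrist',st);print(st['tool_pos'],st['q'],st['eef_rot'],st['clock'])
for r in spot_point('wrist','crucible_mid'):
    print(r,at_z(C,r['position'],.021))
P=np.array([at_d(C,(u,v),d[v,u]) for v in range(0,420,2) for u in range(0,560,2) if d[v,u]>0])
for x,y in ((.427,.008),(.40,-.08)):
    m=(P[:,2]>.036)&(P[:,2]<.048)&(np.hypot(P[:,0]-x,P[:,1]-y)<.04);Q=P[m]
    if len(Q): print(len(Q),cv2.minEnclosingCircle(Q[:,:2].astype(np.float32)),Q[:,2].max())
```

```text
[0.4297 0.0078 0.1972] [ 0.4809 -0.0599 -0.4935 -0.     -1.1375 -1.6777] [[-0.9309 -0.3653 -0.0003]
 [-0.3653  0.9309 -0.0001]
 [ 0.0003 -0.     -1.    ]] 3.25
{'position': [230.8, 239.1], 'p': 0.93} [ 0.5224 -0.0198  0.021 ]
{'position': [213.9, 130.8], 'p': 0.92} [ 0.4085 -0.077   0.021 ]
{'position': [285.8, 176.3], 'p': 0.85} [0.4267 0.0132 0.021 ]
112 ((0.4267098605632782, 0.008934908546507359), 0.02311886101961136) 0.04288737889625177
123 ((0.40666019916534424, -0.07892805337905884), 0.022870374843478203) 0.04336056323345733
```

View pics/w1.png

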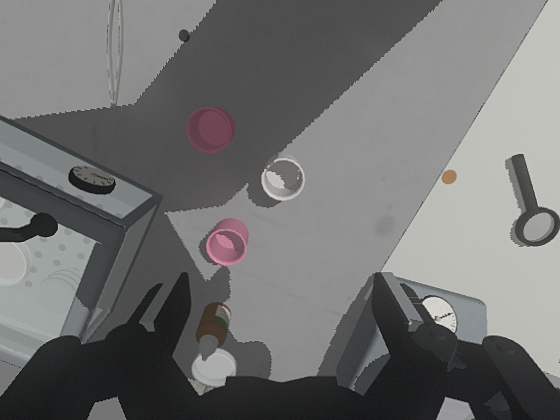

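The white porcelain cup is at wrist (284,178), measured at (0.427, 0.009). The pinks at (211,130) and (228,242) stay clear of the open fingers.

Call:
arm_command([
  [[0,0,0,0.0024,0.0021,0.04,0],[0,0,0,0,0,0.05,0],[0,0,0,0,0,0.05,0],[0,0,0,0,0,0.03,0],[0,0,0,0,0,0.0142,0],[0,0,0,0,0,0.005,0],[0,0,0,0,0,0,0]],
])

```text
clock: 4.22
tool_pos: [0.427, 0.0082, 0.0084]
eef_rot: [[-0.932, -0.363, 0.0], [-0.363, 0.932, -0.0], [-0.0, -0.0, -1.0]]
contact_force: [0.9, 0.0, -0.2]
finger_gap: 0.0853
```

Call:
arm_command([
  [[0,0,0,0,0,0,60],[0,0,0,0,0,0,90],[0,0,0,0,0,0,115],[0,0,0,0,0,0,150],[0,0,0,0,0,0,150],[0,0,0,0,0,0,150],[0,0,0,0,0,0,150]],
], force=20)

```text
clock: 5.1
tool_pos: [0.4269, 0.0088, 0.0081]
eef_rot: [[-0.931, -0.364, -0.0], [-0.364, 0.931, -0.0], [0.0, 0.0, -1.0]]
contact_force: [-0.7, -0.4, -0.2]
finger_gap: 0.0352
```

Run:
```python
from h import *
im,d,st=shot('wrist','w2');im2,d2,_=shot('side','s2')
cv2.imwrite('pics/w2c.png',np.hstack([im[150:420,150:420][:,:,::-1],cv2.resize(im2[220:320,210:310],(500,500))[:270*0+500,:, ::-1][:270]]) )
cv2.imwrite('pics/s2c.png',cv2.resize(im2[220:320,210:330],(720,600))[:,:,::-1])
```

```text
(no output)
```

View pics/w2.png

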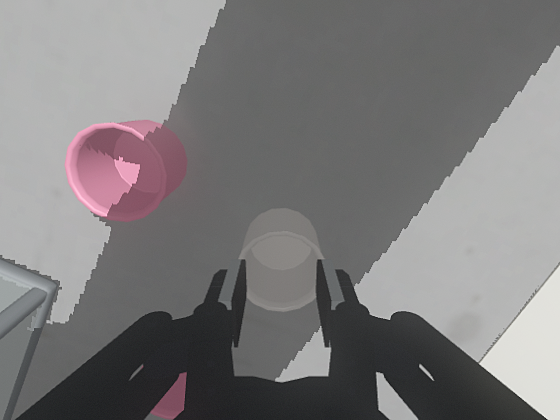

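View pics/s2c.png

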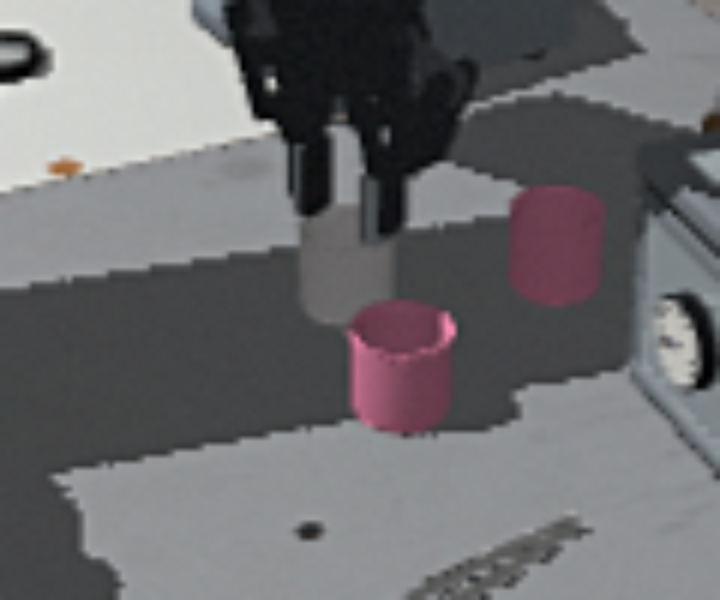

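Run:
```python
from h import *
np.set_printoptions(precision=4,suppress=True)
z=np.load('pics/w2.npz');st={'tool_pos':z['p'],'eef_rot':z['R']};C=cam('wrist',st);d=z['d'];print(z['p'])
P=np.array([[u,v,*at_d(C,(u,v),d[v,u])] for v in range(200,330,1) for u in range(235,330,1) if d[v,u]>0])
m=(P[:,4]>.03)&(P[:,4]<.055)&(P[:,1]<312);Q=P[m]
print(len(Q),Q[:,2:].min(0),Q[:,2:].max(0))
rim=P[(P[:,4]>.038)&(P[:,4]<.048)&(P[:,0]>246)&(P[:,0]<318)]
print(len(rim),cv2.minEnclosingCircle(rim[:,2:4].astype(np.float32)), rim[:,4].min(),rim[:,4].max())
for px in [(281,232),(281,310),(281,270),(281,215),(243,275),(321,275),(247,262),(317,262),(236,345),(326,345)]: print(px,d[px[1],px[0]],at_d(C,px,d[px[1],px[0]]))
# project TCP & offsets
K,D,o,R=C
for dz in (0,-.019,-.04):
    for dy in (-.0175,.0175):
        p=z['p']+z['R']@np.array([0,dy,dz]);print(dz,dy,cv2.projectPoints(((p-o)@R)[None],np.zeros(3),np.zeros(3),K,D)[0].ravel())
print([ (r['position'],r['p']) for r in spot_point('wrist','crucible_mid')])
print(status.read_state()['finger_gap'])
```

```text
[0.4269 0.0088 0.0081]
2745 [ 0.4037 -0.015   0.03  ] [0.4499 0.0311 0.055 ]
1207 ((0.42677414417266846, 0.00923251360654831), 0.023592272773385048) 0.038000851759994264 0.047994548931874326
(281, 232) 0.15483725 [0.4058 0.0013 0.0414]
(281, 310) 0.16835256 [0.4468 0.0173 0.0423]
(281, 270) 0.20375222 [0.445  0.0166 0.0042]
(281, 215) 0.17860183 [0.4062 0.0014 0.0165]
(243, 275) 0.15058118 [ 0.4285 -0.009   0.0519]
(321, 275) 0.14017065 [0.4106 0.0219 0.0611]
(247, 262) 0.18261649 [ 0.4381 -0.0069  0.0214]
(317, 262) 0.1535098 [0.4117 0.0221 0.0473]
(236, 345) 0.12908731 [ 0.4431 -0.0036  0.08  ]
(326, 345) 0.12981743 [0.4304 0.0305 0.0794]
0 -0.0175 [250.9018 244.4446]
0 0.0175 [308.9055 244.4426]
-0.019 -0.0175 [247.835 259.359]
-0.019 0.0175 [311.7574 259.3582]
-0.04 -0.0175 [243.6286 279.8269]
-0.04 0.0175 [315.669  279.8283]
[([138.0, 167.2], 0.93), ([181.3, 359.4], 0.84), ([282.4, 256.6], 0.79)]
0.03487394425804342
```

Call:
arm_command([
  [[0,0,0,0,0,0,180],[0,0,0,0,0,0,180],[0,0,0,0,0,0,180]],
])

```text
clock: 5.62
tool_pos: [0.4269, 0.0088, 0.0081]
eef_rot: [[-0.931, -0.364, -0.0], [-0.364, 0.931, -0.0], [0.0, 0.0, -1.0]]
contact_force: [0.2, -0.3, 0.4]
finger_gap: 0.0251
```

Run:
```python
from h import *
im,d,st=shot('wrist','w3');print(st['finger_gap'])
cv2.imwrite('pics/w3c.png',cv2.resize(im[190:390,180:380],(600,600))[:,:,::-1])
```

```text
0.02512882887690713
```

View pics/w3c.png

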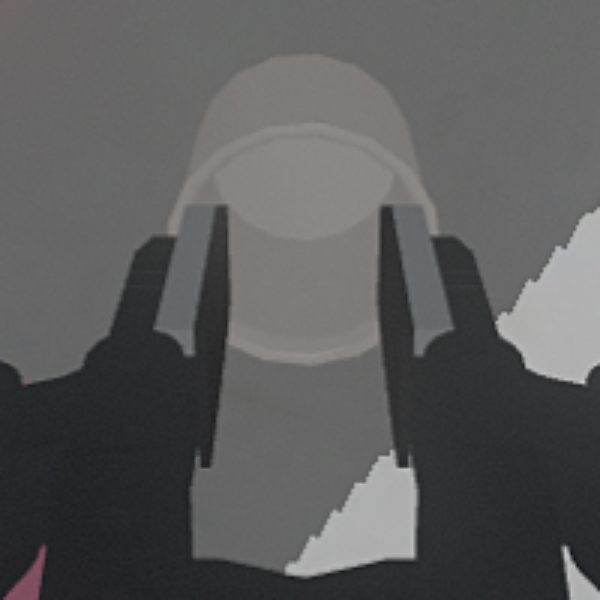

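Run:
```python
from h import *
np.set_printoptions(precision=4,suppress=True)
z=np.load('pics/w3.npz');st={'tool_pos':z['p'],'eef_rot':z['R']};C=cam('wrist',st);d=z['d']
print(d[252:300:3,250:257]);print(d[252:300:3,308:316])
for px in [(253,262),(253,275),(250,262),(244,265),(310,262),(316,265),(310,275)]:
    w=at_d(C,px,d[px[1],px[0]]);print(px,w,z['R'].T@(w-z['p']))
z=np.load('pics/side0.npz')
```

```text
[[0.1966 0.1981 0.1987 0.1999 0.2004 0.2001 0.2001]
 [0.1927 0.1969 0.1985 0.2015 0.1996 0.2017 0.201 ]
 [0.1544 0.1555 0.155  0.1551 0.1552 0.2    0.201 ]
 [0.1513 0.1525 0.1526 0.1515 0.1519 0.158  0.1986]
 [0.1492 0.1494 0.1484 0.149  0.1519 0.1577 0.1961]
 [0.1467 0.1466 0.1471 0.1472 0.1513 0.1582 0.193 ]
 [0.1443 0.1439 0.1436 0.1464 0.1519 0.157  0.1913]
 [0.1409 0.1412 0.1421 0.1473 0.1525 0.1572 0.1873]
 [0.1384 0.1392 0.1413 0.1473 0.1521 0.1585 0.184 ]
 [0.1367 0.1357 0.142  0.1469 0.1516 0.1596 0.1821]
 [0.1343 0.1373 0.1417 0.1474 0.1539 0.159  0.1808]
 [0.1316 0.1365 0.1411 0.1466 0.1517 0.1579 0.1774]
 [0.1324 0.1371 0.1414 0.1481 0.1512 0.1582 0.1749]
 [0.1321 0.1367 0.1421 0.1454 0.153  0.1574 0.1726]
 [0.132  0.1366 0.1412 0.1468 0.1516 0.1588 0.1704]
 [0.1325 0.136  0.1418 0.1465 0.1521 0.1582 0.1691]]
[[0.1992 0.1993 0.1996 0.1963 0.1913 0.1885 0.1612 0.1588]
 [0.1999 0.1973 0.1976 0.194  0.1909 0.1882 0.1858 0.1824]
 [0.1553 0.1556 0.156  0.155  0.1546 0.1552 0.1533 0.1545]
 [0.1518 0.1514 0.1513 0.151  0.1526 0.1514 0.1518 0.1506]
 [0.1495 0.1493 0.1479 0.1485 0
[... 409 characters left out ...]
18 0.1313 0.1334 0.1323 0.1319]
 [0.146  0.1422 0.1368 0.1332 0.129  0.1302 0.1292 0.13  ]
 [0.1464 0.1416 0.1364 0.1324 0.1287 0.1293 0.1286 0.1274]
 [0.1478 0.1415 0.1363 0.1325 0.1279 0.1262 0.1256 0.1256]
 [0.146  0.1411 0.1352 0.1314 0.1275 0.1246 0.1238 0.1245]]
(253, 262) [ 0.4216 -0.0067  0.0496] [ 0.0105 -0.0125 -0.0415]
(253, 275) [ 0.4247 -0.0051  0.0555] [ 0.0071 -0.0121 -0.0474]
(250, 262) [ 0.4225 -0.0079  0.0488] [ 0.0101 -0.014  -0.0407]
(244, 265) [ 0.4227 -0.0104  0.0531] [ 0.0109 -0.0164 -0.0451]
(310, 262) [0.4118 0.0183 0.0497] [ 0.0106  0.0143 -0.0416]
(316, 265) [0.411  0.0207 0.0523] [ 0.0104  0.0169 -0.0442]
(310, 275) [0.4124 0.0174 0.0611] [ 0.0104  0.0133 -0.053 ]
```

The fingers closed above the rim: the wrist camera puts the real fingertips at about z = 0.047, roughly 37 mm behind the reported TCP. I'll open and go lower by the camera measurement, watching the contact force.

Call:
arm_command([
  [[0,0,0,0,0,0,50],[0,0,0,0,0,0,50],[0,0,0,0,0,0,50],[0,0,0,0,0,0,50],[0,0,0,0,0,0.01,50],[0,0,0,0,0,0.01,50],[0,0,0,0,0,0.005,50],[0,0,0,0,0,0,50]],
])

```text
clock: 6.68
tool_pos: [0.4264, 0.0086, -0.0175]
eef_rot: [[-0.931, -0.364, -0.001], [-0.364, 0.931, -0.001], [0.002, -0.0, -1.0]]
contact_force: [0.5, -0.2, 0.4]
finger_gap: 0.0688
```

Run:
```python
from h import *
np.set_printoptions(precision=4,suppress=True)
im,d,st=shot('wrist','w4');C=cam('wrist',st);print(st['tool_pos'],st['finger_gap'],st['contact_force'],st['clock'])
im2,_,_=shot('side','s4')
cv2.imwrite('pics/w4c.png',np.hstack([cv2.resize(im[170:390,160:400],(400,400)),cv2.resize(im2[210:310,210:310],(400,400))])[:,:,::-1])
```

```text
[ 0.4264  0.0086 -0.0175] 0.06882100060748399 [ 0.5405 -0.1862  0.3842] 6.675
```

View pics/w4c.png

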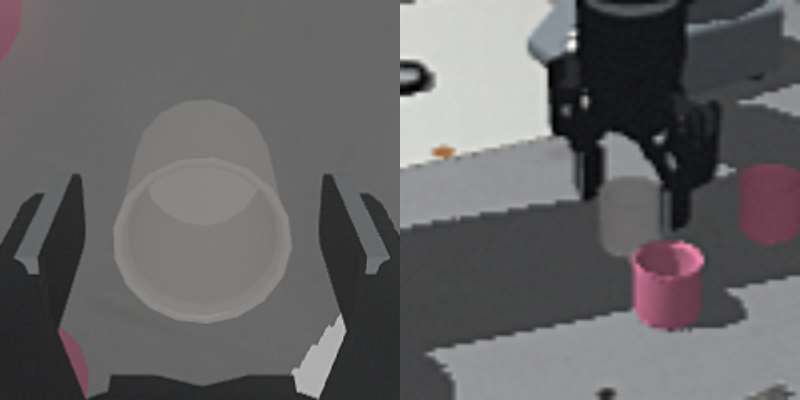

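Call:
arm_command([
  [[0,0,0,0,0,0.006,50],[0,0,0,0,0,0.006,50],[0,0,0,0,0,0,90],[0,0,0,0,0,0,120],[0,0,0,0,0,0,160],[0,0,0,0,0,0,160],[0,0,0,0,0,0,160],[0,0,0,0,0,0,160]],
], force=20)

```text
clock: 7.78
tool_pos: [0.4269, 0.0087, -0.0287]
eef_rot: [[-0.931, -0.364, 0.0], [-0.364, 0.931, -0.0], [-0.0, -0.0, -1.0]]
contact_force: [-1.8, -1.6, 5.8]
finger_gap: 0.0437
```

Run:
```python
from h import *
im,d,st=shot('wrist','w5')
im2,_,_=shot('side','s5')
cv2.imwrite('pics/w5c.png',np.hstack([cv2.resize(im[170:390,160:400],(400,400)),cv2.resize(im2[210:310,210:310],(400,400))])[:,:,::-1])
```

```text
(no output)
```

View pics/w5c.png

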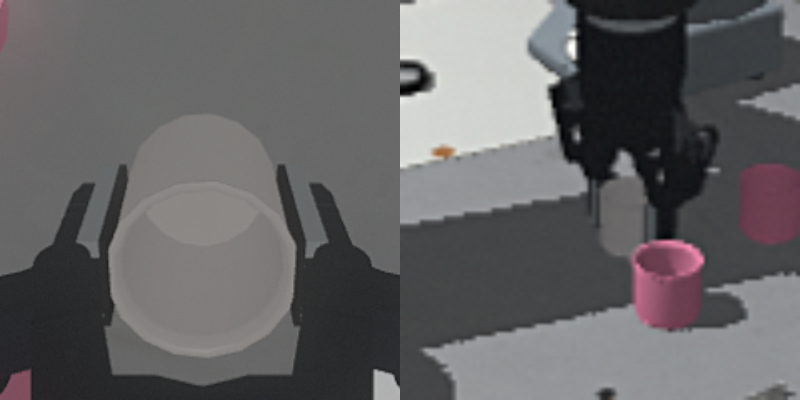

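Gripped: gap 43.7 mm, and the cup is upright between the pads. Next I lift it and carry it over the balance.

Call:
arm_command([
  [[0,0,0,0,0,-0.03,160],[0,0,0,0,0,-0.05,160],[0,0,0,0,0,-0.05,160],[0,0,0,0,0,-0.04,160],[0,0,0,-0.0358,0.0237,0,160],[0,0,0,-0.0358,0.0237,0,160],[0,0,0,-0.0358,0.0237,0,160],[0,0,0,-0.0358,0.0237,0,160],[0,0,0,-0.0358,0.0237,0,160],[0,0,0,-0.0358,0.0237,0,160],[0,0,0,-0.0358,0.0237,0,160],[0,0,0,0,0,0,160]],
])

```text
clock: 9.38
tool_pos: [0.6009, 0.2568, 0.1394]
eef_rot: [[-0.931, -0.365, -0.001], [-0.365, 0.931, -0.001], [0.001, -0.0, -1.0]]
contact_force: [0.0, -0.3, -1.0]
finger_gap: 0.0436
```

Run:
```python
from h import *
np.set_printoptions(precision=4,suppress=True)
im,d,st=shot('wrist','w6');C=cam('wrist',st);print(st['tool_pos'],st['finger_gap'],st['contact_force'],st['clock'])
im2,_,_=shot('side','s6')
cv2.imwrite('pics/w6c.png',np.hstack([im,cv2.resize(im2[100:240,230:350],(240,280)).repeat(1,0) if 0 else cv2.copyMakeBorder(cv2.resize(im2[130:250,220:320],(240,288)),0,132,0,0,0)])[:,:,::-1])
P=np.array([at_d(C,(u,v),d[v,u]) for v in range(0,420,2) for u in range(0,560,2) if d[v,u]>0])
Q=P[(abs(P[:,2]-.092)<.005)&(np.hypot(P[:,0]-.6,P[:,1]-.255)<.1)]
print(len(Q),Q.mean(0),Q.min(0),Q.max(0),cv2.minEnclosingCircle(Q[:,:2].astype(np.float32)))
# edge fit: plane z, circle by hull least squares
h=cv2.convexHull(Q[:,:2].astype(np.float32))[:,0]
from scipy.optimize import least_squares
f=least_squares(lambda p:np.hypot(h[:,0]-p[0],h[:,1]-p[1])-.064,[.6,.255],loss='soft_l1',f_scale=.002);print(f.x,np.abs(f.fun).max())
Q=P[(P[:,2]>.18)&(P[:,2]<.215)&(np.hypot(P[:,0]-st['tool_pos'][0],P[:,1]-st['tool_pos'][1])<.024)];print(len(Q),Q.min(0),Q.max(0))
```

```text
[0.6009 0.2568 0.1394] 0.04364136254292045 [ 0.0145 -0.3027 -0.9699] 9.375
4328 [0.5863 0.2502 0.0915] [0.5369 0.1924 0.089 ] [0.6554 0.3195 0.0936] ((0.6002308130264282, 0.2559646666049957), 0.0639725774526596)
[0.6004 0.2559] 0.010660334830466987
2396 [0.5777 0.2329 0.18  ] [0.6241 0.2805 0.2149]
```

View pics/w6c.png

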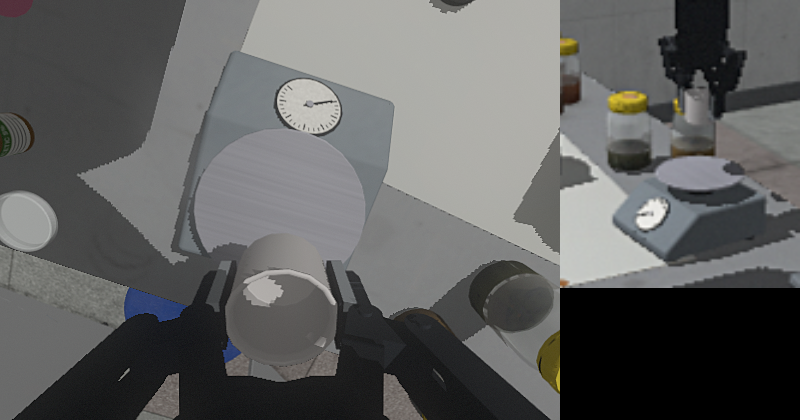

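Call:
arm_command([
  [[0,0,0,0,0,0.03,160],[0,0,0,0,0,0.025,160],[0,0,0,0,0,0.01,160],[0,0,0,0,0,0.004,160],[0,0,0,0,0,0.002,160],[0,0,0,0,0,0.0015,160],[0,0,0,0,0,0.0015,160],[0,0,0,0,0,0.0015,160],[0,0,0,0,0,0.0015,160],[0,0,0,0,0,0.0015,160],[0,0,0,0,0,0,160]],
])

```text
clock: 10.85
tool_pos: [0.5998, 0.2545, 0.0624]
eef_rot: [[-0.931, -0.364, -0.0], [-0.364, 0.931, -0.0], [0.0, -0.0, -1.0]]
contact_force: [0.5, -0.5, -0.6]
finger_gap: 0.0438
```

Run:
```python
from h import *
np.set_printoptions(precision=4,suppress=True)
im,d,st=shot('wrist','w7');C=cam('wrist',st);print(st['tool_pos'],st['finger_gap'],st['contact_force'],st['clock'])
im2,d2,_=shot('side','s7')
cv2.imwrite('pics/w7c.png',np.hstack([im,cv2.copyMakeBorder(cv2.resize(im2[130:250,220:320],(240,288)),0,132,0,0,0)])[:,:,::-1])
P=np.array([at_d(C,(u,v),d[v,u]) for v in range(0,420,2) for u in range(0,560,2) if d[v,u]>0])
r=np.hypot(P[:,0]-.6003,P[:,1]-.256)
Q=P[(abs(P[:,2]-.088)<.009)&(r<.06)&(r>.03)&(P[:,0]<.6)];print('wrist pan z',len(Q),np.median(Q[:,2]))
for dat,l in ((np.load('pics/side0.npz')['d'],'before'),(np.load('pics/s6.npz')['d'],'hover'),(d2,'now')):
    S=cam('side');P=np.array([at_d(S,(u,v),dat[v,u]) for v in range(170,230) for u in range(240,320) if dat[v,u]>0])
    r=np.hypot(P[:,0]-.6003,P[:,1]-.256);Q=P[(abs(P[:,2]-.088)<.012)&(r<.06)&(r>.035)];print(l,len(Q),Q[:,2].mean())
```

```text
[0.5998 0.2545 0.0624] 0.04383615603046184 [ 0.5131 -0.5164 -0.5985] 10.85
wrist pan z 3914 0.09038974565498104
before 240 0.09049759016553056
hover 238 0.09068033845246407
now 190 0.08981362151849982
```

View pics/w7c.png

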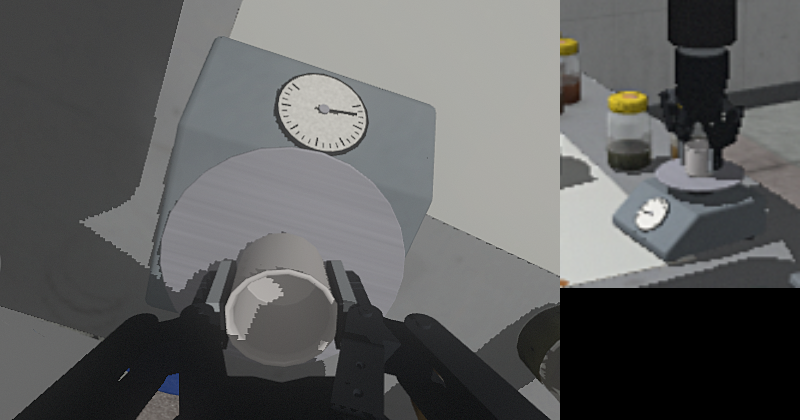

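The pan has sunk about 1 mm, which matches the prediction. I'll go 4 mm further and check again.

Call:
arm_command([
  [[0,0,0,0,0,0.001,160],[0,0,0,0,0,0.001,160],[0,0,0,0,0,0.001,160],[0,0,0,0,0,0.001,160],[0,0,0,0,0,0,160],[0,0,0,0,0,0,160]],
])

```text
clock: 11.7
tool_pos: [0.5999, 0.2546, 0.0586]
eef_rot: [[-0.931, -0.364, -0.0], [-0.364, 0.931, -0.0], [0.0, -0.0, -1.0]]
contact_force: [-0.2, 1.2, -1.3]
finger_gap: 0.0439
```

```bash
cat > pan.py <<'E'
from h import *
import sys
np.set_printoptions(precision=4,suppress=True)
def pan(tag):
    im,d,st=shot('wrist',tag);C=cam('wrist',st);print(st['tool_pos'],st['finger_gap'],st['contact_force'],st['clock'])
    P=np.array([at_d(C,(u,v),d[v,u]) for v in range(0,420,2) for u in range(0,560,2) if d[v,u]>0])
    r=np.hypot(P[:,0]-.6003,P[:,1]-.256)
    Q=P[(abs(P[:,2]-.086)<.012)&(r<.06)&(r>.03)&(P[:,0]<.6)];print('wrist pan z',len(Q),np.median(Q[:,2]))
    return im,d,st,C,P
if __name__=='__main__':pan(sys.argv[1])
E
python3 pan.py w8
```

```text
[0.5999 0.2546 0.0586] 0.0439451243703502 [-0.1754  1.1622 -1.3125] 11.7
wrist pan z 3923 0.08662978336890811
```

Call:
arm_command([
  [[0,0,0,0,0,0,100],[0,0,0,0,0,0,50],[0,0,0,0,0,0,30],[0,0,0,0,0,0,30],[0,0,0,0,0,0,30],[0,0,0,0,0,0,30]],
])

```text
clock: 12.5
tool_pos: [0.5999, 0.2546, 0.0586]
eef_rot: [[-0.931, -0.364, 0.0], [-0.364, 0.931, 0.0], [-0.0, 0.0, -1.0]]
contact_force: [0.2, 0.7, 0.1]
finger_gap: 0.0755
```

Run:
```python
from pan import *
im,d,st,C,P=pan('w9')
r=np.hypot(P[:,0]-.6,P[:,1]-.255)
Q=P[(P[:,2]>.118)&(P[:,2]<.14)&(r<.028)];print(len(Q),Q.max(0),cv2.minEnclosingCircle(Q[:,:2].astype(np.float32)))
```

```text
[0.5999 0.2546 0.0586] 0.07552065840698129 [0.1884 0.7046 0.0579] 12.5
wrist pan z 3786 0.0851951745253893
1111 [0.6233 0.2784 0.1284] ((0.6001015305519104, 0.25528064370155334), 0.023462004959583282)
```

View pics/w9.png

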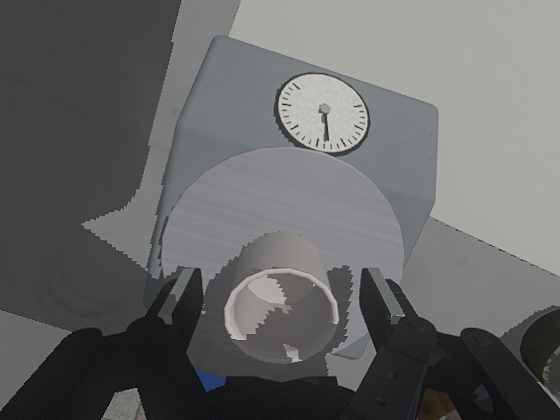

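Released: the crucible is at (0.6001, 0.2553) on the pan centre, and the pan has sunk about 6.3 mm. Next I work out the handle's pose from the top and side views.

Run:
```python
from h import *
np.set_printoptions(precision=4,suppress=True)
for n in('top','side'):
    z=np.load(f'pics/{n}0.npz');d=z['d'];C=cam(n);im=z['im']
    L=[]
    for v in range(420):
        for u in range(300,440):
            if d[v,u]>0 and im[v,u].max()<70:
                p=at_d(C,(u,v),d[v,u])
                if .15<p[2]<.18 and .42<p[0]<.62 and -.36<p[1]<-.1: L.append(p)
    L=np.array(L);print(n,len(L))
    if len(L)>5:
        c=L.mean(0);w=np.linalg.svd(L[:,:2]-c[:2])[2][0];print(c,L.min(0),L.max(0),np.degrees(np.arctan2(w[1],w[0])))
T=cam('top')
for p in [(377,218.6),(413,222.8)]: print(at_z(T,p,.159))
```

```text
top 74
[ 0.5086 -0.2238  0.1618] [ 0.4978 -0.2827  0.1509] [ 0.5197 -0.1685  0.1693] -97.67481204594674
side 145
[ 0.5049 -0.2384  0.1598] [ 0.4963 -0.291   0.1503] [ 0.5161 -0.1751  0.1656] 83.12340674256683
[ 0.5106 -0.1639  0.159 ]
[ 0.498  -0.2776  0.159 ]
```

Call:
arm_command([
  [[0,0,0,0,0,-0.01,30],[0,0,0,0,0,-0.03,0],[0,0,0,0,0,-0.05,0],[0,0,0,0,0,-0.05,0],[0,0,0,0,0,-0.05,0],[0,0,0,0,0,0,0]],
])

```text
clock: 13.3
tool_pos: [0.602, 0.2556, 0.2549]
eef_rot: [[-0.931, -0.365, 0.008], [-0.365, 0.931, 0.005], [-0.009, 0.002, -1.0]]
contact_force: [0.2, -0.5, -1.1]
finger_gap: 0.0856
```

Call:
arm_command([
  [[0,0,0,0.0323,-0.0491,0,0],[0,0,0,0.0323,-0.0491,0,0],[0,0,0,0.0323,-0.0491,0,0],[0,0,0,0.0323,-0.0491,0,0],[0,0,0,0.0323,-0.0491,0,0],[0,0,0,0.0323,-0.0491,0,0],[0,0,0,0.0323,-0.0491,0,0],[0,0,0,0.0323,-0.0491,0,0],[0,0,-0.155,0,0,0,0],[0,0,-0.155,0,0,0,0],[0,0,-0.155,0,0,0,0],[0,0,-0.155,0,0,0,0]],
])

```text
clock: 14.8
tool_pos: [0.5019, -0.2054, 0.2485]
eef_rot: [[-0.542, -0.84, -0.0], [-0.84, 0.542, 0.0], [0.0, 0.0, -1.0]]
contact_force: [0.9, 0.9, -0.7]
finger_gap: 0.0851
```

Call:
arm_command([
  [[0,0,-0.155,0,0,0,0],[0,0,-0.155,0,0,0,0],[0,0,-0.152,0,0,0,0],[0,0,0,0,0,0,0],[0,0,0,0,0,0,0]],
])

```text
clock: 15.42
tool_pos: [0.5021, -0.2053, 0.2486]
eef_rot: [[-0.119, -0.993, -0.0], [-0.993, 0.119, 0.0], [-0.0, 0.0, -1.0]]
contact_force: [-0.9, -0.3, 0.4]
finger_gap: 0.0855
```

Run:
```python
from h import *
np.set_printoptions(precision=4,suppress=True)
im,d,st=shot('wrist','w10');C=cam('wrist',st);print(st['tool_pos'],st['eef_rot'],st['q'],st['clock'])
L=np.array([[u,v,*at_d(C,(u,v),d[v,u])] for v in range(420) for u in range(560) if d[v,u]>0 and im[v,u].max()<90])
m=(abs(L[:,4]-.159)<.012)&(abs(L[:,2]-.507)<.04)&(abs(L[:,3]+.226)<.08);Q=L[m];print(len(Q))
if len(Q):
    c=Q[:,2:].mean(0);w=np.linalg.svd(Q[:,2:4]-c[:2],full_matrices=False)[2][0];print(c,Q.min(0),Q.max(0),np.degrees(np.arctan2(w[1],w[0])))
for t in ('handle_bar','lid_hinge'): 
    for r in spot_point('wrist',t): print(t,r,at_z(C,r['position'],.159))
```

```text
[ 0.5021 -0.2053  0.2486] [[-0.119  -0.9929 -0.    ]
 [-0.9929  0.119   0.0001]
 [-0.0001  0.     -1.    ]] [-0.0268  0.1096 -0.1991 -0.0001 -1.2621 -0.0925] 15.425
1718
[ 0.5087 -0.2357  0.1618] [262.      99.       0.4975  -0.289    0.1474] [275.     236.       0.5212  -0.1696   0.1659] 82.5779450400511
handle_bar {'position': [264.8, 173.8], 'p': 0.76} [ 0.5131 -0.2298  0.159 ]
lid_hinge {'position': [101.3, 162.0], 'p': 0.7} [ 0.6477 -0.2562  0.159 ]
lid_hinge {'position': [269.7, 174.2], 'p': 0.59} [ 0.509  -0.2289  0.159 ]
```

View pics/w10.png

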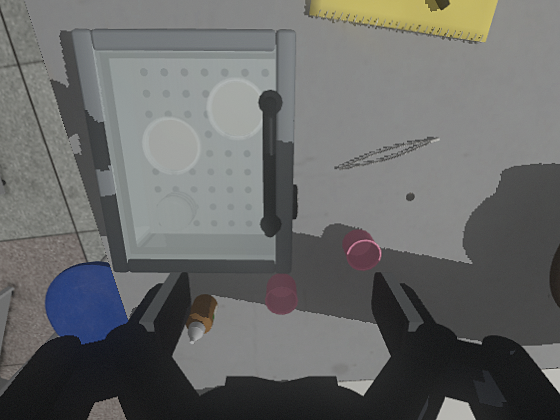

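The bow handle is at wrist columns 262–275, rows 99–236, with its middle measured at (0.509, -0.229, 0.160). I'll centre over it and descend partway with the gripper open.

Call:
arm_command([
  [[0,0,0,0.023,-0.01,0,0],[0,0,0,0,0,0.04,0],[0,0,0,0,0,0.05,0],[0,0,0,0,0,0.03,0],[0,0,0,0,0,0.01,80],[0,0,0,0,0,0,80],[0,0,0,0,0,0,80]],
])

```text
clock: 16.45
tool_pos: [0.5106, -0.2296, 0.1201]
eef_rot: [[-0.116, -0.993, 0.002], [-0.993, 0.116, -0.001], [0.0, -0.002, -1.0]]
contact_force: [0.6, -0.2, 0.5]
finger_gap: 0.0587
```

Run:
```python
from h import *
np.set_printoptions(precision=4,suppress=True)
im,d,st=shot('wrist','w11');C=cam('wrist',st);print(st['tool_pos'],st['finger_gap'],st['contact_force'],st['clock'])
im2,d2,_=shot('side','s11');
cv2.imwrite('pics/w11c.png',np.hstack([cv2.resize(im[120:420,130:430],(400,400)),cv2.resize(im2[190:310,300:420],(400,400))])[:,:,::-1])
```

```text
[ 0.5106 -0.2296  0.1201] 0.05871136754470604 [ 0.6279 -0.2219  0.5345] 16.45
```

View pics/w11c.png

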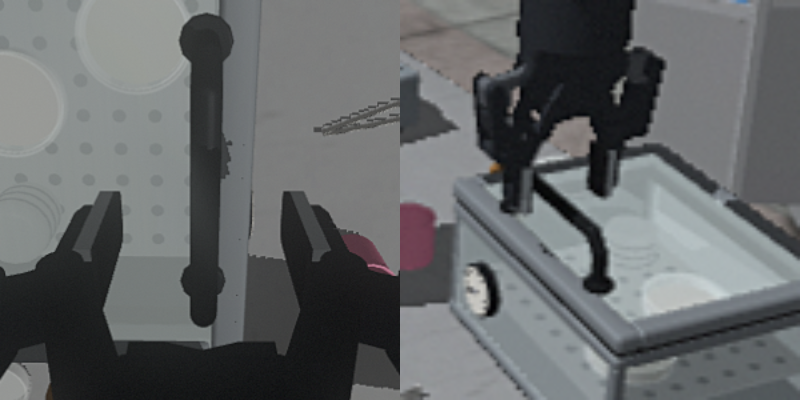

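Call:
arm_command([
  [[0,0,0,0,0,0.01,80],[0,0,0,0,0,0.008,80],[0,0,0,0,0,0,120],[0,0,0,0,0,0,150],[0,0,0,0,0,0,170],[0,0,0,0,0,0,170]],
])

```text
clock: 17.3
tool_pos: [0.5097, -0.2294, 0.1008]
eef_rot: [[-0.116, -0.993, 0.0], [-0.993, 0.116, -0.0], [0.0, -0.0, -1.0]]
contact_force: [0.8, 0.3, 0.6]
finger_gap: 0.0284
```

Run:
```python
from h import *
np.set_printoptions(precision=4,suppress=True)
im,d,st=shot('wrist','w12');C=cam('wrist',st);print(st['tool_pos'],st['finger_gap'],st['contact_force'],st['clock'])
im2,d2,_=shot('side','s12');
cv2.imwrite('pics/w12c.png',np.hstack([cv2.resize(im[120:420,130:430],(400,400)),cv2.resize(im2[200:300,310:410],(400,400))])[:,:,::-1])
# finger tip height vs bar height
for n,(a,b) in {'L':(200,285),'R':(285,360)}.items():
    L=np.array([[u,v,*at_d(C,(u,v),d[v,u])] for v in range(180,420) for u in range(a,b) if d[v,u]>0])
    T=(np.array(st['eef_rot']).T@(L[:,2:]-st['tool_pos']).T).T
    m=(abs(T[:,1])<.045)&(abs(T[:,1])>.009)&(abs(T[:,0])<.014);print(n,m.sum(),T[m][:,2].max() if m.any() else 0,np.percentile(T[m][:,2],98) if m.any() else 0)
```

```text
[ 0.5097 -0.2294  0.1008] 0.028361953912144355 [0.7902 0.3237 0.5761] 17.3
L 5782 -0.01893143116933641 -0.01975126475147455
R 4285 0.1036096271560985 0.10140823340251795
```

View pics/w12c.png

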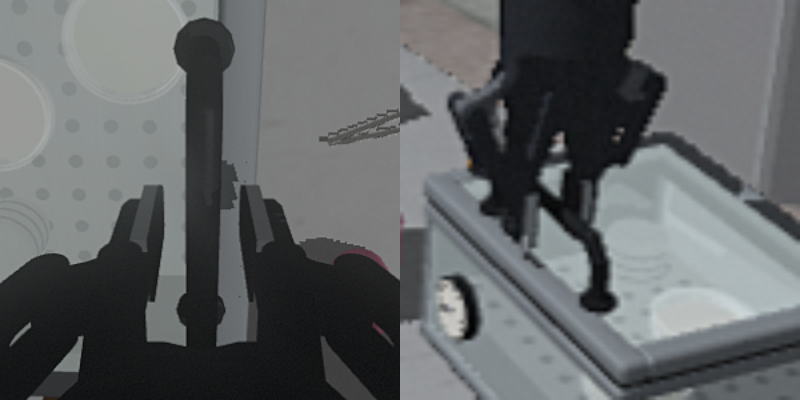

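The fingers flank the bar with their tips below it and clear of the lid. I close firmly on the bar.

Call:
arm_command([
  [[0,0,0,0,0,0,220],[0,0,0,0,0,0,255],[0,0,0,0,0,0,255],[0,0,0,0,0,0,255],[0,0,0,0,0,0,255]],
], force=80)

```text
clock: 18.02
tool_pos: [0.5095, -0.2294, 0.1008]
eef_rot: [[-0.116, -0.993, 0.0], [-0.993, 0.116, -0.0], [0.0, -0.0, -1.0]]
contact_force: [-1.3, 1.2, 4.2]
finger_gap: 0.0086
```

Run:
```python
from h import *
im,d,st=shot('wrist','w13');print(st['tool_pos'],st['finger_gap'],st['contact_force'],st['wrist_torque'],st['clock'])
im2,d2,_=shot('side','s13');
cv2.imwrite('pics/w13c.png',np.hstack([cv2.resize(im[120:420,130:430],(400,400)),cv2.resize(im2[200:300,310:410],(400,400))])[:,:,::-1])
```

```text
[ 0.5094786  -0.22937673  0.10077044] 0.008583222375888332 [-1.340904    1.18993509  4.24225591] [ 0.41314113  0.71364205 -0.15629518] 18.025
```

View pics/w13c.png

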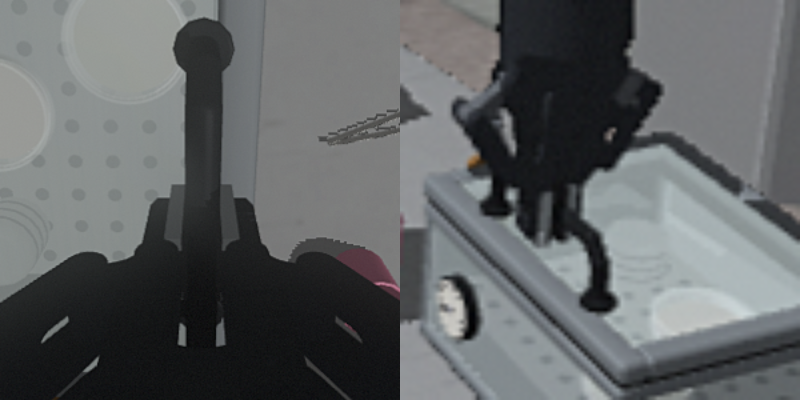

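Call:
arm_command([
  [[-0.005,0,0,0,0,-0.0008,255],[-0.005,0,0,0,0,-0.0008,255],[-0.005,0,0,0,0,-0.0008,255],[0,0,0,0,0,0,255]],
])

```text
clock: 18.62
tool_pos: [0.5086, -0.2292, 0.1014]
eef_rot: [[-0.116, -0.993, -0.018], [-0.993, 0.116, 0.003], [-0.0, 0.018, -1.0]]
contact_force: [2.7, -3.6, -18.6]
finger_gap: 0.0087
```

Call:
arm_command([
  [[-0.006,0,0,0,0,-0.001,255],[-0.006,0,0,0,0,-0.001,255],[-0.006,0,0,0,0,-0.001,255],[-0.006,0,0,0,0,-0.001,255],[0,0,0,0,0,0,255]],
])

```text
clock: 19.25
tool_pos: [0.5096, -0.2294, 0.1081]
eef_rot: [[-0.115, -0.993, -0.038], [-0.993, 0.115, 0.004], [0.0, 0.039, -0.999]]
contact_force: [-5.1, 0.6, -0.3]
finger_gap: 0.0084
```

Run:
```python
from h import *
im,d,st=shot('wrist','w14');print(st['tool_pos'],st['finger_gap'],st['contact_force'],st['clock'])
im2,d2,_=shot('side','s14');
cv2.imwrite('pics/w14c.png',np.hstack([cv2.resize(im[120:420,130:430],(400,400)),cv2.resize(im2[200:300,310:410],(400,400))])[:,:,::-1])
```

```text
[ 0.50961196 -0.22936474  0.10810979] 0.00835523687750035 [-5.07636363  0.60973356 -0.28350498] 19.25
```

View pics/w14c.png

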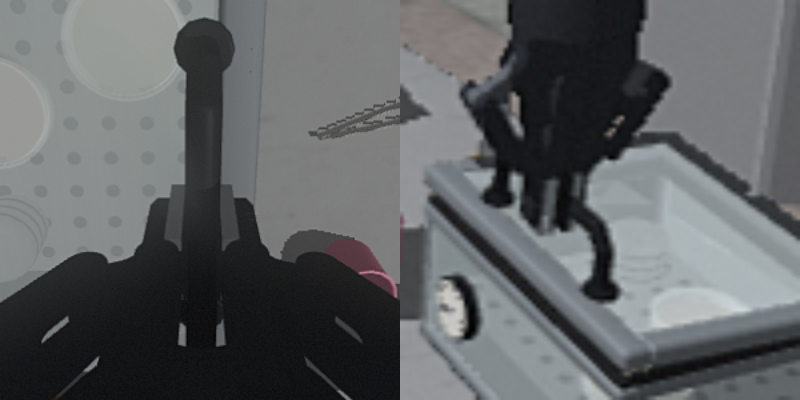

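The seal has broken, a gap shows under the lid, and the grip on the bar hasn't shifted. I keep going along the hinge arc to about 0.2 rad.

Call:
arm_command([
  [[-0.015,0,0,0,0.0001,-0.0025,255],[-0.02,0,0,0,0.0002,-0.0034,255],[-0.02,0,0,0,0.0002,-0.0034,255],[-0.02,0,0,0,0.0002,-0.0034,255],[-0.02,0,0,0,0.0002,-0.0034,255],[-0.02,0,0,0,0.0002,-0.0034,255],[-0.02,0,0,0,0.0002,-0.0034,255],[-0.015,0,0,0,0.0001,-0.0025,255],[0,0,0,0,0,0,255],[0,0,0,0,0,0,255]],
])

```text
clock: 20.6
tool_pos: [0.5109, -0.2296, 0.1326]
eef_rot: [[-0.116, -0.975, -0.187], [-0.993, 0.114, 0.022], [0.0, 0.189, -0.982]]
contact_force: [-5.5, 0.1, -0.2]
finger_gap: 0.0086
```

Run:
```python
from h import *
np.set_printoptions(precision=4,suppress=True)
im,d,st=shot('wrist','w15');print(st['tool_pos'],st['eef_rot'],st['finger_gap'],st['contact_force'],st['clock'])
im2,d2,_=shot('side','s15');im3,d3,_=shot('top','t15')
cv2.imwrite('pics/w15c.png',np.hstack([cv2.resize(im[120:420,130:430],(400,400)),cv2.resize(im2[130:310,240:420],(400,400))])[:,:,::-1])
# lid angle: fit plane of lid front rim from top depth in chest frame
T=cam('top');P=np.array([at_d(T,(u,v),d3[v,u]) for v in range(140,250) for u in range(345,440) if d3[v,u]>0])
P0=np.load('pics/top0.npz')['d'];P0=np.array([at_d(T,(u,v),P0[v,u]) for v in range(140,250) for u in range(345,440) if P0[v,u]>0])
ex=np.array([.993,-.116]);ey=np.array([.116,.993])
for Q in (P0,P):
    X=(Q[:,:2]-[.509,-.229])@ex;Y=(Q[:,:2]-[.509,-.229])@ey
    for side in (1,-1):
        m=(Y*side>.092)&(Y*side<.112)&(X>.0)&(X<.15)&(Q[:,2]>.1)&(Q[:,2]<.19)
        if m.sum()>8:
            print(side,m.sum(),np.polyfit(X[m],Q[m][:,2],1))
r=np.array(P);Q=np.array([at_d(T,(u,v),d3[v,u]) for v in range(170,225) for u in range(215,280) if d3[v,u]>0])
rr=np.hypot(Q[:,0]-.6003,Q[:,1]-.256);k=(rr<.06)&(rr>.035);print('pan z',np.median(Q[k][:,2]))
c=Q[(rr<.04)&(Q[:,2]>.115)];print('cruc',len(c),c.mean(0),c.max(0))
```

```text
[ 0.5109 -0.2296  0.1326] [[-0.1157 -0.9754 -0.1874]
 [-0.9933  0.1137  0.0216]
 [ 0.0002  0.1887 -0.982 ]] 0.008647447040905488 [-5.4942  0.1372 -0.237 ] 20.6
1 271 [0.0084 0.1228]
-1 288 [0.0044 0.1229]
-1 111 [-0.1711  0.1544]
pan z 0.0860570942965897
cruc 58 [0.602  0.2587 0.1266] [0.6214 0.2795 0.1341]
```

View pics/w15c.png

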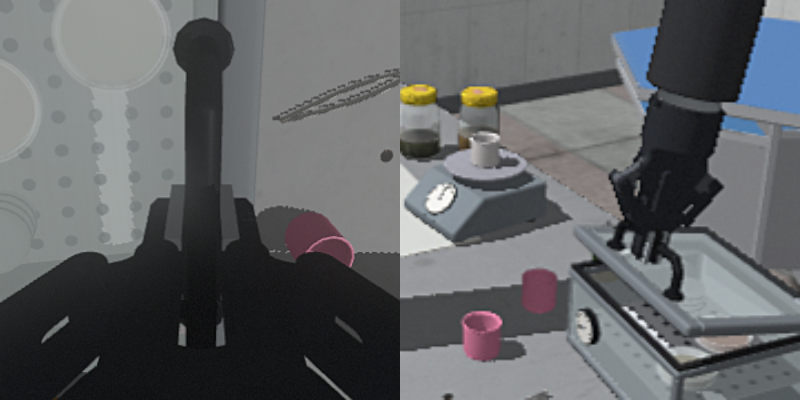

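Call:
arm_command([
  [[0,0,0,0,0,0,255],[0,0,0,0,0,0,255],[0,0,0,0,0,0,255],[0,0,0,0,0,0,255]],
])

```text
clock: 21.25
tool_pos: [0.5109, -0.2296, 0.1325]
eef_rot: [[-0.116, -0.976, -0.187], [-0.993, 0.114, 0.022], [0.0, 0.188, -0.982]]
contact_force: [-4.5, -0.2, 0.3]
finger_gap: 0.0087
```

Run:
```python
from h import *
st=status.read_state();print(st['tool_pos'],st['finger_gap'],st['qd'])
print(manip.job_done())
```

```text
[ 0.51092473 -0.22962815  0.13249915] 0.008734448626164305 [-0.0020081  -0.00033136 -0.00118685 -0.00196198  0.00163845 -0.00011316]
the job is handed in; nothing more can be done
None
```

I stood the white crucible on the smaller balance's pan and let go of it. Then I took the desiccator lid by its bow handle, broke the seal and held it ajar, and handed the job in at about 21 s. No verdict was reported.

**Last checks:**
- **Crucible:** just after release, the wrist camera put it within about 1 mm of the pan's centre, with the pan sunk about 6.3 mm. The final top view gave about 6 mm of sink and a coarser offset of about 3 mm. The crucible looked upright.
- **Lid:** it is about 0.17–0.19 rad open, or 3–3.5 cm at the front edge, judged from the lid's slope in the top view and the tool's tilt. Only one side of the lid gave a usable depth fit. The arm was still, and the fingers were closed on the bar at 80 N.
- **Other things:** I didn't touch the pink crucibles, dropper, dish or forceps, but I didn't measure their positions again at the end.

**What disagreed:**
- **Fingertip position:** the real fingertips sit about 37 mm behind the reported TCP. My first close on the crucible therefore shut above its rim without touching it, and I set the later heights from the camera.
- **Grip opening:** the gap reads about 8.6 mm on the 11 mm bar. The grip didn't slip during the pull, which peaked near 19 N.

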